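Show the goods a customer asked for, then ring for the clerk

TASK

On the stationery shop's counter, show the clerk what the customer wants: point down at the middle of the red stapler, holding the fingertips still 2 to 3 cm above it for two seconds without touching it, and then do the same over the tip of the blue glue bottle. Then press the orange call button all the way down and let go of it, so that it springs back up. Only point: do not touch or move any of the goods, do not lift anything, and do not bring the fingers down over any of the other goods (blue stapler, green glue bottle, tape dispenser, hole punch).

Things in the scene. Friction and masses are not known exactly. Their poses are not given: they have to be found in the camera images.
- stapler_red: The first thing to point at: stapler lying on its black base, 140 long (its own x, jaw at +x), 38 wide, 56 high, with a red top; loose; origin at the centre of its underside, z up. It stands on the counter in any of six places, in two rows, shuffled among the other goods, centres about 100 or more apart. Sizes here and below in mm.
- stapler_red_top (a point): Middle of the red stapler's top face, 56 above the counter; axes as the stapler's.
- glue_blue: The second thing to point at: blue glue bottle standing upright, 52 across, shoulder at 82 high, white nozzle cap, 122 high in all; a light loose thing that tips easily; origin at the centre of its underside, z up. It stands on the counter in any of six places, in two rows, shuffled among the other goods, centres about 100 or more apart.
- glue_blue_top (a point): Tip of the blue bottle's white nozzle, on its axis, 122 above the counter.
- call (a joint): The call button's travel in m: 0 is up (at rest), 0.006 is fully down. A spring pushes back, 5 N at full travel; it comes up by itself when let go.
- call_top (a point): Centre of the call button's top face: an orange button 40 across in a round white housing (56 across, 12 high) fixed to the counter, its top 22 above the counter when up, near the front middle (towards the robot). It is pressed straight down.
- stapler_blue: Not to be pointed at or touched: a stapler lying on its black base, 140 long (its own x, jaw at +x), 38 wide, 56 high, blue top; origin at the centre of its underside, z up.
- stapler_blue_top (a point): Middle of the blue stapler's top, 56 above the counter.
- glue_green: Not to be pointed at or touched: green glue bottle standing upright, 52 across, shoulder at 82 high, white nozzle cap, 122 high in all; a light loose thing that tips easily; origin at the centre of its underside, z up.
- glue_green_top (a point): Tip of the green bottle's nozzle, 122 above the counter.
- tape: Not to be pointed at or touched: black desk tape dispenser with a yellow roll, 130 long (its x), 56 wide, 70 high; origin at the centre of its underside, z up.
- tape_top (a point): Top of the tape roll, 70 above the counter.
- punch: Not to be pointed at or touched: grey and black two-hole punch, 85 (its x) by 110, about 62 high; origin at the centre of its underside, z up.
- punch_top (a point): Middle of the hole punch's black handle, 54 above the counter.
- pencil_pot: Leave alone: dark steel pot of pencils, 80 across, 170 high with the pencils, at the left; origin at the centre of its underside, z up.
- notes: Leave alone: stack of coloured note pads, 76 by 76 by 30, at the far side; origin at the centre of its underside, z up.
Mind the look-alikes: they are no part of the job. There is more than one size of the part that bears call; the job needs the middle-sized.

How it is judged (in metres and radians):
On the way, in this order (a step that is already met when the one before it is completed fails the run):
1. the fingertips dwell just above the middle of the red stapler (1.5 s) (x of the grasp point in the frame of stapler_red_top between -0.045 and 0.045 m and y of the grasp point in the frame of stapler_red_top between -0.028 and 0.028 m and z of the grasp point in the frame of stapler_red_top between 0.01 and 0.085 m), for 1.5 s.
2. then they dwell just above the tip of the blue glue bottle (1.5 s) (horizontal distance between the grasp point and glue_blue_top below 0.028 m and z of the grasp point in the frame of glue_blue_top between 0.01 and 0.085 m), for 1.5 s.
3. then the call button is pressed down, by the fingers (value of joint call above 0.0045 m and contact force between the fingers and call above 0.5 N), for 0.05 s.
At the end, for the whole second after the job is handed in: The call button is up again (within 1 mm), and all goods stand upright and at rest within 8 mm of where they started (value of joint call below 0.001 m and distance of each of stapler_red, stapler_blue, glue_blue, glue_green, tape, punch, pencil_pot, notes from where it was at the start of the episode below 0.008 m and linear speed of each of stapler_red, stapler_blue, glue_blue, glue_green, tape, punch, pencil_pot, notes below 0.02 m/s and angle between each of stapler_red, stapler_blue, glue_blue, glue_green, tape, punch, pencil_pot, notes's own z axis and vertical below 0.1 rad); the robot touches nothing.
It fails at once if the robot touches any of the goods (contact force between any of the fingers, the arm and stapler_red above 0.3 N or contact force between any of the fingers, the arm and stapler_blue above 0.3 N or contact force between any of the fingers, the arm and glue_blue above 0.3 N or contact force between any of the fingers, the arm and glue_green above 0.3 N or contact force between any of the fingers, the arm and tape above 0.3 N or contact force between any of the fingers, the arm and punch above 0.3 N or contact force between any of the fingers, the arm and pencil_pot above 0.3 N or contact force between any of the fingers, the arm and notes above 0.3 N).
It fails at once if any of the goods is moved by more than 10 mm, lifted or carried (distance of any of stapler_red, stapler_blue, glue_blue, glue_green, tape, punch, pencil_pot, notes from where it was at the start of the episode above 0.01 m).
It fails at once if the fingers point at one of the other goods (centred within 25 mm over it, fingertips lower than about 35 mm above its top) ((horizontal distance between the grasp point and stapler_blue_top below 0.025 m and z of the grasp point in the frame of stapler_blue_top below 0.055 m) or (horizontal distance between the grasp point and glue_green_top below 0.025 m and z of the grasp point in the frame of glue_green_top below 0.055 m) or (horizontal distance between the grasp point and tape_top below 0.025 m and z of the grasp point in the frame of tape_top below 0.055 m) or (horizontal distance between the grasp point and punch_top below 0.025 m and z of the grasp point in the frame of punch_top below 0.055 m)).
It also fails if it takes over 58 s, if anything falls off the work surface, if the arm or the gripper's body presses on something with over 40 N, if the wrist force passes 120 N, or if a joint passes its speed limit or range.

ROBOT

A 7-joint arm with a two-finger parallel gripper is mounted at the origin on the work surface. World frame = base frame: x ahead of the robot, y to its left, z up, the work surface at z = 0. Lengths are in m, angles in degrees, forces in N, time in s.
With the tool pointing down it reaches from about 0.425 to 0.825 m from the base axis. Payload 3.6 kg.
Tool frame: the origin (TCP) lies on the centre line of the jaws, within the pads' length; the fingertips stand 8 mm ahead of it and the grasp point (between the pads) lies 11 mm behind it; z points along the fingers, y is the line along which they close (so a half turn about z gives the same grasp; the last joint's range is limited). The gripper opens to 85 mm and grips with 20 to 120 N. Pads are 22 mm wide; open, the fingers measure 114 mm over their backs; the gripper's body (76 mm by 85 mm) begins 54 mm behind the grasp point. The pads swing forward as they close: fully open they stand 13 mm farther back than shut.
Start: joints at [-72.966, 35.231, -0.722, 81.555, 0.464, 63.22, -2.315], TCP at [0.207, 0.616, 0.239] pointing down, gripper open.
Joint ranges: [-178.69, 178.69], [-17.37, 117.87], [-77.05, 75.6], [15.02, 138.74], [-78.02, 258.01], [0.78, 113.62], [-162.83, 162.83]. Speed limits (degrees/s): [159.86, 159.86, 180, 180, 180, 180, 180].

INTERFACE

Orientations are given as a 3x3 rotation matrix whose columns are the frame's x, y, z axes.
In Python, from bench import ctrl gives the robot as it stands. The module is installed in compiled form; this text tells all that it offers.
- The arm moves only by the tool step_arm, never from a script. Its argument "series" is a list of rows, each a list of 7 numbers: the shift along the tool's x, y, z in cm, then the turn, a rotation vector about the tool's x, y, z in degrees, then the opening, from 0 (shut) to 1 (fully open). A call has 1 to 8 rows; each row shifts and turns the commanded pose from where the row before left it, along the tool's axes as they then stand; what a row does not reach is not made up. A row lasts 1/12 s, in which the tool goes at most 41.7 mm and 7.16 degrees, less where a joint would pass 70% of its speed; a pose out of reach is approached as far as the arm can. A call is refused whole if a number of a shift passes 4.17 or a number of a turn 7.16, either way. A call with a gripper value outside its range is refused whole. The fingers move at their own pace and stop on an object; "squeeze" is the grip in N (left out, the last holds). Time passes only in rows, so rows that do not move let the fingers close. It gives the time, the measured TCP pose, the force, the opening and the grip force at its end, in the units of the state.
- ctrl.read_state(): the state, without advancing time (a new reading comes with each control period).
- ctrl.camera(name): name is "scene" or "top" or "wrist"; returns a dict with "color" (400x640x3 uint8, red, green, blue), "mtx" (3x3 intrinsics, pixels), "xyz" and "rotation" of the camera in the world. Camera axes: x right, y down, z forward; pixel columns grow to the right and rows downward; lengths in m; the calibration is good to about 2 mm. A picture is of the moment at which its call begins. There is no depth.
- ctrl.finish_job(): hands the job in; it is judged then, once.
The state is a dict: "t": time; "qpos": joint angles; "joint_vel": joint speeds; "joint_torque": joint torques, N m; "position": TCP position; "tcp_rot": TCP orientation; "contact_force": force on the tool from outside, world axes, zero at the start; "ft_torque": the same for the moment, N m; "opening": finger opening in m; "gripper_force": force on a finger pad.
Only numpy, scipy, OpenCV 4.12 (cv2) and the standard library are available. Lean on these libraries where they do the work, as an engineer would, in place of code of your own. Each camera call takes 0.05 s, during which the arm holds its last target. There are 200 camera calls.

## Working session

There is one attempt and no reset: what is moved stays moved. The work goes in short steps, Python scripts to look and compute and a tool call to move; the robot and the scene stay as the last step left them, time stands still between calls to the robot, and variables do not carry over. Pictures are saved under pics/ and viewed, at most 10 in all, crops included, and the job is handed in when it is done.

Besides the shell and the picture viewer there is one more tool, called after "Emit:" by a JSON object that holds its "api" and its "payload". step_arm: Moves the arm, as the interface text tells. Its arguments: {"type":"object","properties":{"series":{"type":"array"},"squeeze":{"type":"number"}},"required":["series"]}

```bash
mkdir -p pics; cat > h.py <<'E'
import numpy as np, cv2, json
from bench import ctrl
def shot(n,f):
    c=ctrl.camera(n); cv2.imwrite(f'pics/{f}.png',c['color'][:,:,::-1]); np.savez(f'pics/{f}.npz',**{k:np.array(c[k]) for k in('mtx','xyz','rotation')}); return c
def ray(f,u,v,z):
    c=np.load(f'pics/{f}.npz'); d=c['rotation']@np.linalg.solve(c['mtx'],[u,v,1.]); return c['xyz']+d*(z-c['xyz'][2])/d[2]
E
python3 - <<'E'
from h import *
for n in('top','scene'):
    c=shot(n,n+'0'); print(c['xyz'],c['rotation'],c['mtx'])
print(ctrl.read_state())
E
```

```text
[0.34225323 0.10195591 1.41427247] [[ 0.00319615 -0.98629347  0.16496962]
 [-0.99995606 -0.00460607 -0.00816473]
 [ 0.00881268 -0.16493627 -0.98626485]] [[488.46862531   0.         317.27084758]
 [  0.         488.46862531 187.348824  ]
 [  0.           0.           1.        ]]
[ 0.97931892 -0.39048265  0.95891634] [[ 0.77377019  0.49521706 -0.39501868]
 [ 0.63340258 -0.61369158  0.47136378]
 [-0.00899225 -0.61493309 -0.78852802]] [[416.77738441   0.         321.06034608]
 [  0.         416.77738441 202.13472764]
 [  0.           0.           1.        ]]
{'t': 0.1, 'qpos': array([-72.96586735,  35.28285442,  -0.7248425 ,  81.63269834,
         0.46411225,  63.2214796 ,  -2.3157561 ]), 'joint_vel': array([-0.08944391, -0.1094182 ,  0.02780728, -0.21279938,  0.01814535,
        0.03586742, -0.09078062]), 'joint_torque': array([ 1.18682838e-03, -4.70383430e+01,  2.60334564e-01, -1.71569055e+01,
        1.01458668e-02,  5.95692254e-03,  1.04986577e-05]), 'position': array([0.20656651, 0.61558241, 0.23826034]), 'tcp_rot': array([[-9.48056943e-01,  3.18099816e-01, -7.35057960e-04],
       [ 3.18100665e-01,  9.48054335e-01, -2.22354767e-03],
       [-1.04352179e-05, -2.34187223e-03, -9.99997258e-01]]), 'contact_force': array([ 0.19822093, -0.97631679, -0.73397664]), 'ft_torque': array([-0.04331763,  0.02178293,  0.0375313 ]), 'gripper_force': 0.0, 'opening': 0.08528887294668093}
```

View pics/top0.png

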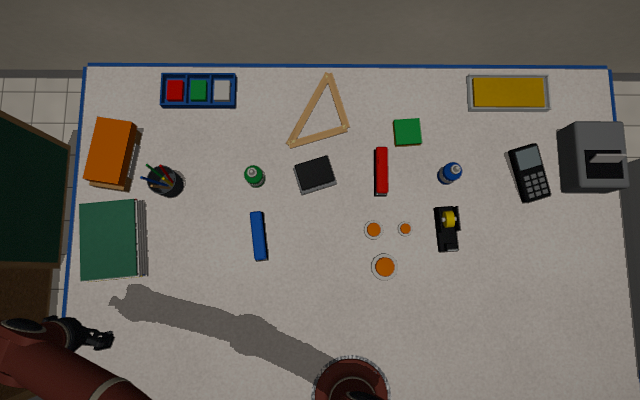

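View pics/scene0.png

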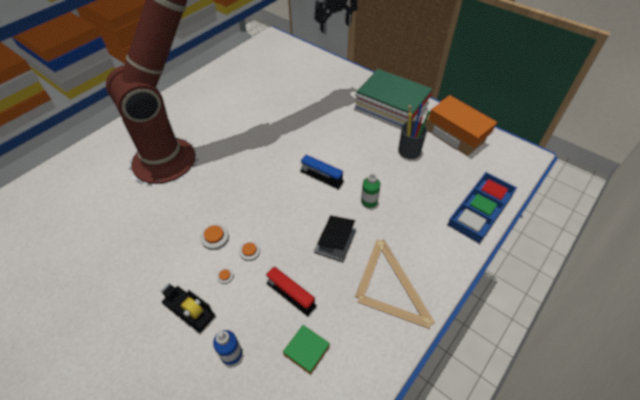

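The top view shows the red stapler at about (381,171), the blue bottle at (450,173), the green bottle at (254,175), the blue stapler at (259,236), the punch at (315,174) and the tape at (447,228). There are three orange buttons: (384,267) is large, (373,230) middle and (405,229) small. The middle one should be 40 mm across in a 56 mm housing. I'll check that in an enlarged crop.

```bash
python3 - <<'E'
from h import *
a=cv2.imread('pics/top0.png')[130:290,340:490]
cv2.imwrite('pics/crop0.png',cv2.resize(a,None,fx=3.7,fy=3.7,interpolation=cv2.INTER_CUBIC))
im=cv2.imread('pics/top0.png'); hsv=cv2.cvtColor(im,cv2.COLOR_BGR2HSV)
m=cv2.inRange(hsv,(7,150,120),(20,255,255)); n,l,s,c=cv2.connectedComponentsWithStats(m)
for i in range(1,n):
    if 30<s[i,4]<900 and s[i,0]>340:
        u,v=c[i]; p=ray('top0',u,v,.022); w=np.linalg.norm(ray('top0',u+1,v,.022)-p); print('btn',c[i],p,2*np.sqrt(s[i,4]/np.pi)*w)
m=cv2.inRange(hsv,(0,180,80),(5,255,255)); n,l,s,c=cv2.connectedComponentsWithStats(m)
for i in range(1,n):
    if s[i,4]>100: print('red',s[i],c[i],ray('top0',*c[i],.056))
E
```

```text
btn [373.47692308 229.06923077] [ 0.45523775 -0.07026936  0.022     ] 0.03673390645027479
btn [405.10958904 228.23287671] [ 0.45797763 -0.16070031  0.022     ] 0.027566146728766
btn [384.78625954 266.54198473] [ 0.34983277 -0.10049439  0.022     ] 0.051517081191101766
red [167  81  16  19 281] [174.47330961  90.00355872] [0.85459062 0.50700245 0.056     ]
red [376 147  12  46 503] [381.59840954 169.54274354] [ 0.62157294 -0.0918237   0.056     ]
```

View pics/crop0.png

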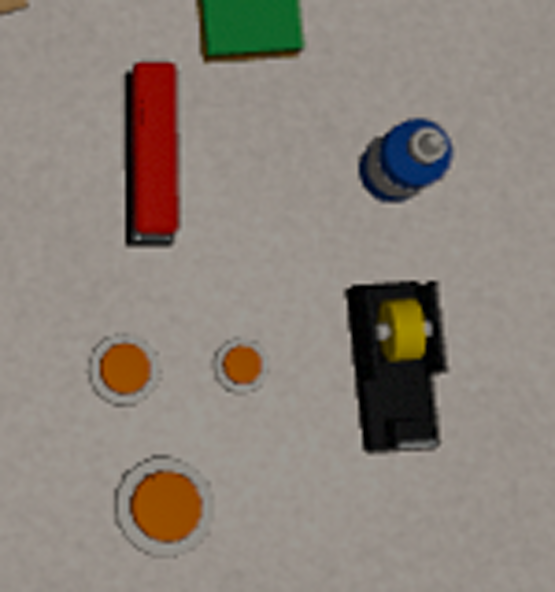

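```bash
cat >> h.py <<'E'
def go(*t):
    s=ctrl.read_state(); print(s['t'],s['position'],s['opening'],'shift cm',s['tcp_rot'].T@(np.array(t)-s['position'])*100)
E
python3 - <<'E'
from h import *
print('glue',ray('top0',456.2,168.6,.122),'base check',ray('top0',445,177,0.0))
for f,u,v,z in[('scene0',291,286,.056),('scene0',222,337,.122),('scene0',249.5,250,.022)]: print(ray(f,u,v,z))
print('pot',ray('top0',165,175,.1),'green',ray('top0',255,170,.1))
go(.62,-.092,.24)
E
```

```text
glue [ 0.61161503 -0.28462174  0.122     ] base check [ 0.61156028 -0.2868485   0.        ]
[ 0.6314929 -0.091177   0.056    ]
[ 0.62371723 -0.2866677   0.122     ]
[ 0.46476117 -0.07133825  0.022     ]
pot [0.5943503  0.50720242 0.1       ] green [0.60950776 0.2619334  0.1       ]
0.1 [0.20656651 0.61558241 0.23826034] 0.08528887294668093 shift cm [-6.17040946e+01 -5.39317526e+01 -4.70209123e-02]
```

Emit:
{"api": "step_arm", "payload": {"series": [[-1.2,-1.1,-0.3,0,0,0,0],[-2.6,-2.3,-0.3,0,0,0,0],[-2.6,-2.3,0,0,0,0,0],[-2.6,-2.3,0,0,0,0,0],[-2.6,-2.3,0,0,0,0,0],[-2.6,-2.3,0,0,0,0,0],[-2.6,-2.3,0,0,0,0,0],[-2.6,-2.3,0,0,0,0,0]]}}

```text
t: 0.77
position: [0.3364, 0.3896, 0.245]
tcp_rot: [[-0.948, 0.318, -0.0], [0.318, 0.948, -0.001], [0.0, -0.001, -1.0]]
contact_force: [0.9, -0.7, -1.2]
opening: -0.0002
gripper_force: 0.0
```

Emit:
{"api": "step_arm", "payload": {"series": [[-2.6,-2.3,0,0,0,0,0],[-2.6,-2.3,0,0,0,0,0],[-2.6,-2.3,0,0,0,0,0],[-2.6,-2.3,0,0,0,0,0],[-2.6,-2.3,0,0,0,0,0],[-2.6,-2.3,0,0,0,0,0],[-2.6,-2.3,0,0,0,0,0],[-2.6,-2.3,0,0,0,0,0]]}}

```text
t: 1.43
position: [0.4749, 0.1492, 0.2451]
tcp_rot: [[-0.948, 0.318, -0.001], [0.318, 0.948, -0.0], [0.001, -0.0, -1.0]]
contact_force: [0.3, 1.2, 0.3]
opening: 0.0004
gripper_force: 0.0
```

```bash
python3 - <<'E'
from h import *
go(.62,-.092,.245)
s=ctrl.read_state(); print(s['tcp_rot'].round(3),s['qpos'].round(1))
E
```

```text
1.4333 [0.47490619 0.14915395 0.24509626] 0.00041542004361093713 shift cm [-2.14244887e+01 -1.82500904e+01  4.29992253e-03]
[[-0.948  0.318 -0.001]
 [ 0.318  0.948 -0.   ]
 [ 0.001 -0.    -1.   ]] [-22.8  21.4   3.9 105.8  -1.8  52.9  53.4]
```

Emit:
{"api": "step_arm", "payload": {"series": [[-2.6,-2.3,0,0,0,0,0],[-2.8,-2.4,0,0,0,0,0],[-3,-2.5,0,0,0,0,0],[-3,-2.5,0,0,0,0,0],[-3,-2.5,0,0,0,0,0],[-3,-2.5,0,0,0,0,0],[-2.5,-2.1,0,0,0,0,0],[-1.5,-1.4,0,0,0,0,0]]}}

```text
t: 2.1
position: [0.6205, -0.0947, 0.2445]
tcp_rot: [[-0.947, 0.323, -0.0], [0.323, 0.947, -0.003], [-0.001, -0.003, -1.0]]
contact_force: [0.2, -1.4, 0.1]
opening: -0.0001
gripper_force: 0.0
```

```bash
python3 - <<'E'
from h import *
shot('wrist','w1'); go(.625,-.092,.245)
c=np.load('pics/w1.npz')
for p in([.622,-.092,.056],[.612,-.285,.122],[.455,-.07,.022]):
    q=c['mtx']@c['rotation'].T@(np.array(p)-c['xyz']); print(q[:2]/q[2],q[2])
E
```

```text
2.15 [ 0.62126598 -0.09896913  0.24430408] -0.00015746515797513221 shift cm [-0.12523612  0.78027208 -0.0738328 ]
[322.28834802 181.34542803] 0.3301469857649953
[109.04036866 257.73618624] 0.2826008827930641
[288.38666533   7.05173409] 0.31513044725761075
```

View pics/w1.png

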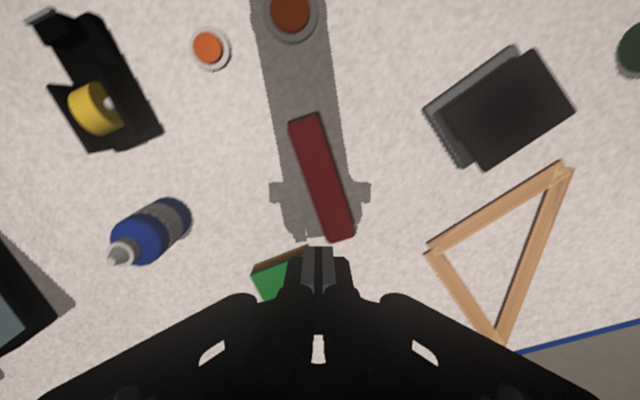

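The wrist view shows the red stapler's middle at (321,177), the bottle tip at (120,256) and the middle button at (291,12), all close to where the top view predicted.

```bash
python3 - <<'E'
from h import *
for u,v,z in[(321,177,.056),(120,256,.122),(291,12,.022)]: print(ray('w1',u,v,z))
go(.622,-.092,.089)
E
```

```text
[ 0.61731453 -0.09179586  0.056     ]
[ 0.61359841 -0.27515547  0.122     ]
[ 0.45981518 -0.06907409  0.022     ]
2.15 [ 0.62126598 -0.09896913  0.24430408] -0.00015746515797513221 shift cm [ 0.20516628  0.7744737  15.52555183]
```

Emit:
{"api": "step_arm", "payload": {"series": [[0.2,0.7,1,0,0,0,0],[0,0,2.5,0,0,0,0],[0,0,2.8,0,0,0,0],[0,0,2.8,0,0,0,0],[0,0,2.5,0,0,0,0],[0,0,2,0,0,0,0],[0,0,1.2,0,0,0,0],[0,0,0.5,0,0,0,0]]}}

```text
t: 2.82
position: [0.618, -0.0804, 0.0896]
tcp_rot: [[-0.949, 0.316, -0.005], [0.316, 0.949, 0.002], [0.006, -0.0, -1.0]]
contact_force: [-0.2, 1.9, 0.4]
opening: 0.0005
gripper_force: 0.0
```

Emit:
{"api": "step_arm", "payload": {"series": [[0,0,0,0,0,0,0],[0,0,0,0,0,0,0],[0,0,0,0,0,0,0],[0,0,0,0,0,0,0]]}}

```text
t: 3.15
position: [0.6209, -0.0826, 0.0938]
tcp_rot: [[-0.948, 0.318, 0.003], [0.318, 0.948, -0.0], [-0.003, 0.001, -1.0]]
contact_force: [0.8, -0.5, -0.6]
opening: 0.0003
gripper_force: 0.0
```

```bash
python3 - <<'E'
from h import *
go(.62,-.092,.089); shot('scene','s2')
a=cv2.imread('pics/s2.png')[200:380,150:390]
cv2.imwrite('pics/s2c.png',cv2.resize(a,None,fx=3.2,fy=3.2,interpolation=cv2.INTER_CUBIC))
E
```

```text
3.15 [ 0.62090426 -0.08262094  0.09380137] 0.00025886398100252766 shift cm [-0.2113467  -0.91824388  0.48014232]
```

View pics/s2c.png

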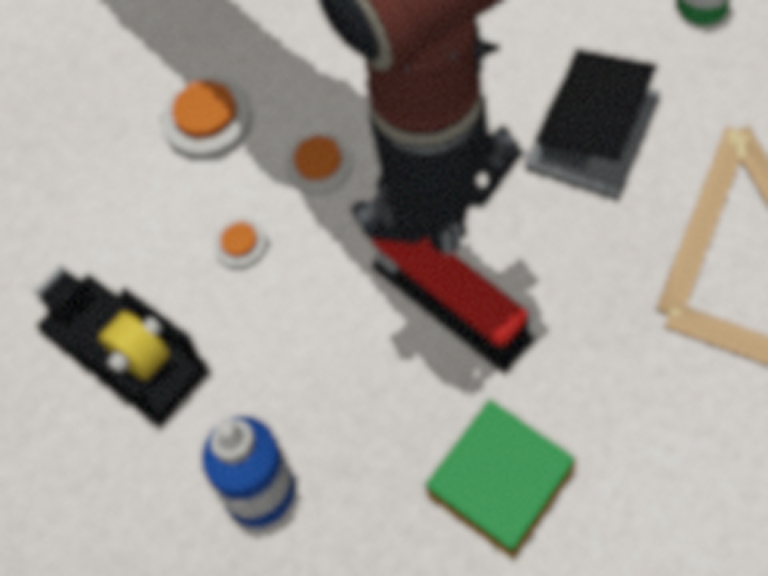

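The fingers hang over the red stapler and nothing has been disturbed. I'll centre them and hold.

Emit:
{"api": "step_arm", "payload": {"series": [[-0.2,-0.9,0.3,0,0,0,0],[0,0,0,0,0,0,0],[0,0,0,0,0,0,0],[0,0,0,0,0,0,0],[0,0,0,0,0,0,0],[0,0,0,0,0,0,0],[0,0,0,0,0,0,0],[0,0,0,0,0,0,0]]}}

```text
t: 3.87
position: [0.619, -0.0915, 0.0893]
tcp_rot: [[-0.948, 0.318, -0.0], [0.318, 0.948, 0.0], [0.0, 0.0, -1.0]]
contact_force: [-0.2, 0.6, -0.0]
opening: -0.0003
gripper_force: 0.0
```

Emit:
{"api": "step_arm", "payload": {"series": [[0,0,0,0,0,0,0],[0,0,0,0,0,0,0],[0,0,0,0,0,0,0],[0,0,0,0,0,0,0],[0,0,0,0,0,0,0],[0,0,0,0,0,0,0],[0,0,0,0,0,0,0],[0,0,0,0,0,0,0]]}}

```text
t: 4.53
position: [0.619, -0.0917, 0.0893]
tcp_rot: [[-0.948, 0.318, -0.0], [0.318, 0.948, -0.0], [0.0, -0.0, -1.0]]
contact_force: [-0.2, 0.6, -0.0]
opening: 0.0002
gripper_force: 0.0
```

Emit:
{"api": "step_arm", "payload": {"series": [[0,0,0,0,0,0,0],[0,0,0,0,0,0,0],[0,0,0,0,0,0,0],[0,0,0,0,0,0,0],[0,0,0,0,0,0,0],[0,0,0,0,0,0,0],[0,0,0,0,0,0,0],[0,0,0,0,0,0,0]]}}

```text
t: 5.2
position: [0.619, -0.0918, 0.0893]
tcp_rot: [[-0.948, 0.318, -0.0], [0.318, 0.948, -0.0], [0.0, -0.0, -1.0]]
contact_force: [-0.2, 0.2, -1.1]
opening: -0.0002
gripper_force: 0.0
```

Emit:
{"api": "step_arm", "payload": {"series": [[0,0,0,0,0,0,0],[0,0,0,0,0,0,0],[0,0,0,0,0,0,0],[0,0,0,0,0,0,0],[0,0,0,0,0,0,0],[0,0,0,0,0,0,0]]}}

```text
t: 5.7
position: [0.619, -0.0917, 0.0893]
tcp_rot: [[-0.948, 0.318, -0.0], [0.318, 0.948, -0.0], [0.0, -0.0, -1.0]]
contact_force: [0.1, 0.4, 0.3]
opening: -0.0002
gripper_force: 0.0
```

```bash
python3 - <<'E'
from h import *
go(.613,-.280,.23); go(.613,-.28,.155)
E
```

```text
5.7 [ 0.61897633 -0.0917162   0.0892956 ] -0.00015355144294517615 shift cm [ -5.42212926 -18.04126285 -14.06967304]
5.7 [ 0.61897633 -0.0917162   0.0892956 ] -0.00015355144294517615 shift cm [ -5.42248139 -18.04083798  -6.56967306]
```

Emit:
{"api": "step_arm", "payload": {"series": [[0,0,-1.2,0,0,0,0],[0,0,-2.5,0,0,0,0],[0,0,-3,0,0,0,0],[0,0,-3,0,0,0,0],[0,0,-2.5,0,0,0,0],[0,-0.5,-1.3,0,0,0,0],[-0.4,-1.5,-0.5,0,0,0,0],[-0.8,-2.5,0,0,0,0,0]]}}

```text
t: 6.37
position: [0.6173, -0.1354, 0.2318]
tcp_rot: [[-0.95, 0.312, 0.004], [0.312, 0.95, 0.002], [-0.003, 0.003, -1.0]]
contact_force: [0.5, 0.3, -0.5]
opening: 0.0
gripper_force: 0.0
```

Emit:
{"api": "step_arm", "payload": {"series": [[-0.8,-2.7,0,0,0,0,0],[-0.8,-2.7,0,0,0,0,0],[-0.8,-2.7,0,0,0,0,0],[-0.8,-2.5,0,0,0,0,0],[-0.6,-1.8,0,0,0,0,0],[-0.4,-1.1,0,0,0,0,0],[0,0,0,0,0,0,0],[0,0,0,0,0,0,0]]}}

```text
t: 7.03
position: [0.6125, -0.2796, 0.2288]
tcp_rot: [[-0.948, 0.319, -0.001], [0.319, 0.948, 0.001], [0.001, 0.001, -1.0]]
contact_force: [0.0, 0.8, -0.6]
opening: -0.0002
gripper_force: 0.0
```

Emit:
{"api": "step_arm", "payload": {"series": [[0,0,0,0,0,0,0],[0,0,0,0,0,0,0],[0,0,0,0,0,0,0],[0,0,0,0,0,0,0]]}}

```text
t: 7.37
position: [0.6133, -0.2781, 0.2295]
tcp_rot: [[-0.949, 0.316, 0.0], [0.316, 0.949, 0.001], [0.0, 0.001, -1.0]]
contact_force: [0.7, -0.0, 0.1]
opening: 0.0001
gripper_force: 0.0
```

```bash
python3 - <<'E'
from h import *
shot('wrist','w3'); go(.613,-.28,.155)
E
```

```text
7.4167 [ 0.61319823 -0.27848652  0.22943643] 7.391756376243515e-05 shift cm [-0.02953657 -0.15186735  7.44360049]
```

View pics/w3.png

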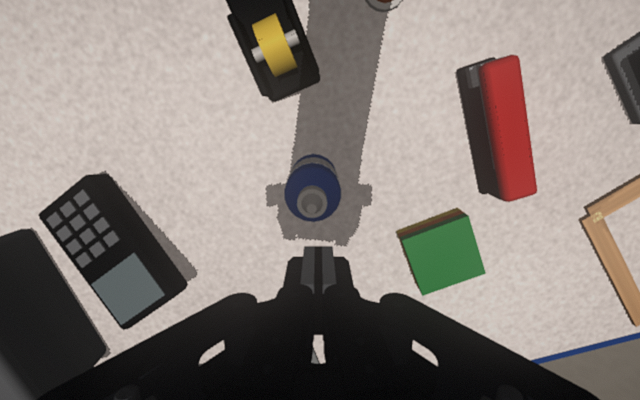

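The bottle tip is at (311,206), almost under the fingers.

```bash
python3 - <<'E'
from h import *
p=ray('w3',311,206,.122); print(p); go(p[0],p[1],.155)
E
```

```text
[ 0.61277692 -0.2844654   0.122     ]
7.4167 [ 0.61319823 -0.27848652  0.22943643] 7.391756376243515e-05 shift cm [-0.14977536 -0.58249301  7.44347631]
```

Emit:
{"api": "step_arm", "payload": {"series": [[-0.1,-0.5,0.3,0,0,0,0],[0,0,1,0,0,0,0],[0,0,1.5,0,0,0,0],[0,0,1.5,0,0,0,0],[0,0,1.2,0,0,0,0],[0,0,0.9,0,0,0,0],[0,0,0.5,0,0,0,0],[0,0,0.3,0,0,0,0]]}}

```text
t: 8.08
position: [0.612, -0.2846, 0.1562]
tcp_rot: [[-0.948, 0.318, -0.001], [0.318, 0.948, 0.0], [0.001, -0.0, -1.0]]
contact_force: [-0.9, 0.7, 0.3]
opening: 0.0003
gripper_force: 0.0
```

Emit:
{"api": "step_arm", "payload": {"series": [[0,0,0,0,0,0,0],[0,0,0,0,0,0,0],[0,0,0,0,0,0,0],[0,0,0,0,0,0,0],[0,0,0,0,0,0,0],[0,0,0,0,0,0,0],[0,0,0,0,0,0,0],[0,0,0,0,0,0,0]]}}

```text
t: 8.75
position: [0.6123, -0.2846, 0.1575]
tcp_rot: [[-0.948, 0.318, 0.0], [0.318, 0.948, -0.0], [-0.0, -0.0, -1.0]]
contact_force: [0.3, 0.2, -0.0]
opening: -0.0
gripper_force: 0.0
```

Emit:
{"api": "step_arm", "payload": {"series": [[0,0,0,0,0,0,0],[0,0,0,0,0,0,0],[0,0,0,0,0,0,0],[0,0,0,0,0,0,0],[0,0,0,0,0,0,0],[0,0,0,0,0,0,0],[0,0,0,0,0,0,0],[0,0,0,0,0,0,0]]}}

```text
t: 9.42
position: [0.6123, -0.2846, 0.1573]
tcp_rot: [[-0.948, 0.318, -0.0], [0.318, 0.948, -0.0], [0.0, -0.0, -1.0]]
contact_force: [0.2, 0.1, -0.4]
opening: -0.0
gripper_force: 0.0
```

Emit:
{"api": "step_arm", "payload": {"series": [[0,0,0,0,0,0,0],[0,0,0,0,0,0,0],[0,0,0,0,0,0,0],[0,0,0,0,0,0,0],[0,0,0,0,0,0,0],[0,0,0,0,0,0,0],[0,0,0,0,0,0,0],[0,0,0,0,0,0,0]]}}

```text
t: 10.08
position: [0.6123, -0.2846, 0.1573]
tcp_rot: [[-0.948, 0.318, -0.0], [0.318, 0.948, -0.0], [-0.0, -0.0, -1.0]]
contact_force: [0.5, -0.2, 0.3]
opening: 0.0001
gripper_force: 0.0
```

Emit:
{"api": "step_arm", "payload": {"series": [[0,0,0,0,0,0,0],[0,0,0,0,0,0,0],[0,0,0,0,0,0,0],[0,0,0,0,0,0,0]]}}

```text
t: 10.42
position: [0.6123, -0.2846, 0.1573]
tcp_rot: [[-0.948, 0.318, -0.0], [0.318, 0.948, -0.0], [0.0, -0.0, -1.0]]
contact_force: [0.4, -0.0, -0.1]
opening: 0.0002
gripper_force: 0.0
```

```bash
python3 - <<'E'
from h import *
go(.6128,-.2845,.155); go(.458,-.07,.23)
E
```

```text
10.4167 [ 0.61226093 -0.28460696  0.15729732] 0.00020186316217013847 shift cm [-0.04772221  0.02730579  0.22972595]
10.4167 [ 0.61226093 -0.28460696  0.15729732] 0.00020186316217013847 shift cm [21.45236373 15.43794175 -7.26970762]
```

Emit:
{"api": "step_arm", "payload": {"series": [[0,0,-0.8,0,0,0,0],[0,0,-2,0,0,0,0],[0,0,-2.5,0,0,0,0],[0.5,0.4,-1.5,0,0,0,0],[1.5,1.1,-0.5,0,0,0,0],[2.2,1.5,0,0,0,0,0],[2.5,1.8,0,0,0,0,0],[2.5,1.8,0,0,0,0,0]]}}

```text
t: 11.08
position: [0.5451, -0.1918, 0.231]
tcp_rot: [[-0.948, 0.319, 0.001], [0.319, 0.948, -0.0], [-0.001, 0.0, -1.0]]
contact_force: [-0.1, 0.0, -0.3]
opening: -0.0003
gripper_force: 0.0
```

Emit:
{"api": "step_arm", "payload": {"series": [[2.5,1.8,0,0,0,0,0],[2.5,1.8,0,0,0,0,0],[2.5,1.8,0,0,0,0,0],[2.2,1.6,0,0,0,0,0],[1.5,1.1,0,0,0,0,0],[1.0,0.7,0,0,0,0,0],[0,0,0,0,0,0,0],[0,0,0,0,0,0,0]]}}

```text
t: 11.75
position: [0.4589, -0.0708, 0.2309]
tcp_rot: [[-0.948, 0.318, 0.002], [0.318, 0.948, -0.001], [-0.002, -0.0, -1.0]]
contact_force: [1.5, -0.0, 0.1]
opening: -0.0
gripper_force: 0.0
```

Emit:
{"api": "step_arm", "payload": {"series": [[0,0,2,0,0,0,0],[0,0,2.5,0,0,0,0],[0,0,2.5,0,0,0,0],[0,0,1.5,0,0,0,0],[0,0,0.5,0,0,0,0],[0,0,0,0,0,0,0],[0,0,0,0,0,0,0],[0,0,0,0,0,0,0]]}}

```text
t: 12.42
position: [0.4596, -0.0712, 0.1413]
tcp_rot: [[-0.948, 0.319, 0.003], [0.319, 0.948, -0.001], [-0.003, 0.0, -1.0]]
contact_force: [-0.7, -1.8, -0.4]
opening: 0.0001
gripper_force: 0.0
```

```bash
python3 - <<'E'
from h import *
shot('wrist','w4'); go(.458,-.07,.03)
E
```

```text
12.4667 [ 0.45950334 -0.07100325  0.14137302] -3.394899904009436e-05 shift cm [ 0.20528399  0.04278123 11.13679437]
```

View pics/w4.png

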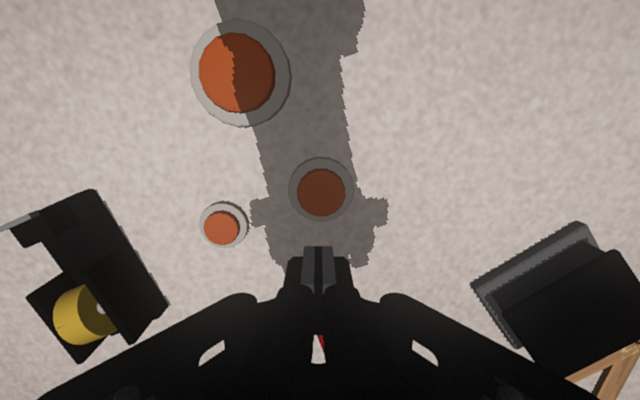

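The middle button, top centre (321,192), is straight ahead; the large one is at (237,72) and the small one at (221,228).

```bash
python3 - <<'E'
from h import *
p=ray('w4',321,192,.022); print(p, 50*np.linalg.norm(ray('w4',346,192,.022)-p)/25); go(p[0],p[1],.04)
E
```

```text
[ 0.4541273  -0.06763318  0.022     ] 0.04026815981498568
12.4667 [ 0.45950334 -0.07100325  0.14137302] -3.394899904009436e-05 shift cm [ 0.64501575  0.14411998 10.13561378]
```

Emit:
{"api": "step_arm", "payload": {"series": [[0.4,0.1,0.8,0,0,0,0],[0,0,1.8,0,0,0,0],[0,0,2,0,0,0,0],[0,0,2,0,0,0,0],[0,0,1.6,0,0,0,0],[0,0,1,0,0,0,0],[0,0,0.5,0,0,0,0],[0,0,0.2,0,0,0,0]]}}

```text
t: 13.13
position: [0.4553, -0.0684, 0.0413]
tcp_rot: [[-0.948, 0.318, 0.0], [0.318, 0.948, -0.0], [-0.0, 0.0, -1.0]]
contact_force: [-0.4, 0.1, 0.5]
opening: -0.0
gripper_force: 0.0
```

Emit:
{"api": "step_arm", "payload": {"series": [[0,0,0,0,0,0,0],[0,0,0,0,0,0,0],[0,0,0,0,0,0,0],[0,0,0,0,0,0,0],[0,0,0,0,0,0,0],[0,0,0,0,0,0,0]]}}

```text
t: 13.63
position: [0.4551, -0.0683, 0.0416]
tcp_rot: [[-0.948, 0.318, 0.001], [0.318, 0.948, -0.0], [-0.001, 0.0, -1.0]]
contact_force: [0.3, -0.3, 0.8]
opening: -0.0002
gripper_force: 0.0
```

Emit:
{"api": "step_arm", "payload": {"series": [[0,0,0.4,0,0,0,0],[0,0,0.4,0,0,0,0],[0,0,0.3,0,0,0,0],[0,0,0.2,0,0,0,0],[0,0,0.2,0,0,0,0],[0,0,0.1,0,0,0,0],[0,0,0,0,0,0,0],[0,0,0,0,0,0,0]]}}

```text
t: 14.3
position: [0.4548, -0.0683, 0.0254]
tcp_rot: [[-0.948, 0.318, -0.0], [0.318, 0.948, 0.0], [0.0, -0.0, -1.0]]
contact_force: [-0.7, 0.1, 3.2]
opening: -0.0006
gripper_force: 2.0
```

Emit:
{"api": "step_arm", "payload": {"series": [[0,0,0.1,0,0,0,0],[0,0,0.1,0,0,0,0],[0,0,0.1,0,0,0,0],[0,0,0,0,0,0,0],[0,0,0,0,0,0,0]]}}

```text
t: 14.72
position: [0.4548, -0.0683, 0.0238]
tcp_rot: [[-0.948, 0.318, 0.001], [0.318, 0.948, 0.0], [-0.0, 0.0, -1.0]]
contact_force: [-3.3, 0.5, 19.0]
opening: -0.0002
gripper_force: 9.4
```

The force has jumped to 19 N, past the 5 N spring, so the button is on its stop. Now I'll release it and rise.

Emit:
{"api": "step_arm", "payload": {"series": [[0,0,0,0,0,0,0],[0,0,-0.5,0,0,0,0],[0,0,-1,0,0,0,0],[0,0,-2,0,0,0,0],[0,0,-2.5,0,0,0,0],[0,0,-2.5,0,0,0,0],[0,0,-2,0,0,0,0],[0,0,-1,0,0,0,0]]}}

```text
t: 15.38
position: [0.4561, -0.0685, 0.1394]
tcp_rot: [[-0.948, 0.318, 0.004], [0.318, 0.948, -0.001], [-0.004, 0.001, -1.0]]
contact_force: [0.6, 0.5, -0.3]
opening: -0.0
gripper_force: 0.0
```

Emit:
{"api": "step_arm", "payload": {"series": [[0,0,0,0,0,0,0],[0,0,0,0,0,0,0],[0,0,0,0,0,0,0],[0,0,0,0,0,0,0],[0,0,0,0,0,0,0],[0,0,0,0,0,0,0]]}}

```text
t: 15.88
position: [0.4545, -0.0683, 0.1365]
tcp_rot: [[-0.948, 0.318, -0.002], [0.318, 0.948, 0.0], [0.002, -0.0, -1.0]]
contact_force: [-0.1, 0.4, 0.8]
opening: -0.0001
gripper_force: 0.0
```

```bash
python3 - <<'E'
from h import *
shot('top','top5'); print(ctrl.read_state()['contact_force']); print(ctrl.finish_job())
E
```

```text
[ 0.56379955 -0.39952379  0.79473803]
the job is handed in; nothing more can be done
None
```

I pointed at the red stapler and then the blue glue bottle for over two seconds each, pressed the middle-sized call button to its stop and let go, and handed the job in at about 16 s; no verdict came back, and I did not check afterwards that the button was up or the goods were in place.

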